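Set the food slicer's outrigger foot down on its cork-topped rest

TASK

Put the beech rest flat on the worktop under the food slicer's raised outrigger foot, with the foot over the middle of the cork spot. Then screw the foot down (clockwise by its red wing) until it just touches the cork and bears lightly on it, without forcing it, and let go. Leave the slicer's neighbours where they stand.

Things in the scene. Friction and masses are not known exactly. Their poses are not given: they have to be found in the camera images.
- slicer: white food slicer with a round steel blade, fixed, 0.22 m high; origin on the worktop straight below the foot's screw axis. Its base begins 150 mm from that axis on the -y side; an aluminium arm 35 mm wide reaches along +y to the foot, ending in a boss 32 mm across, 42 to 70 mm above the worktop. The +y side and both x sides of the foot are open
- foot: screw foot in one turning piece: round black rubber sole 36 mm across, stem, red wing on top; origin under the sole, z up, x along the wing. Clockwise from above lowers it 12 mm a turn (1.9 mm/rad). Free turning takes 0.05 to 0.1 N m; each newton of bearing adds about 0.01 N m. It stays where left. The sole yields 1 mm per 10 N. At the start it is 23 to 26 mm above the worktop
- wing (a point): centre of the red wing: an upright bar 56 mm long (foot's x), 12 mm thick (foot's y), 26 mm high, 80 mm above the sole's underside; at least 20 mm free above the boss for the fingertips while it is up; pinch it across its thickness from above
- sole (a point): centre of the underside of the sole
- rest: loose beech board 150 x 44 x 16 mm (x, y, z), about 0.15 kg, with a dark brown cork spot near its +x end; origin at the centre of its underside
- spot (a point): middle of the cork spot (42 mm across), 45 mm from the board's centre towards +x, at the level of the board's top face. The cork stands 1 to 4.5 mm proud of the wood: how much differs each time and is not measured
- hold (a point): a good place to pinch the board across its 44 mm width: 50 mm from its centre towards -x, 10 mm above its underside
- pepper_mill: grey pepper mill, 52 mm across, 126 mm high, a bystander; origin at its underside
- sauce: brown sauce bottle, 52 mm across, 170 mm high, a bystander; origin at its underside
- onion: onion, 72 mm across, a bystander; origin at its underside
- garlic: garlic bulb, 56 mm across, a bystander; origin at its underside
Not all that is in view belongs to the job. Several things look just like the rest: the one meant starts farthest to the robot's right.

How it is judged:
By the outcome, as a careful person would: the job done as asked, in the order asked, and still so for the second after the job is handed in, with the robot touching nothing.
It also fails if it takes over 72 s, if anything falls off the work surface, if the arm or the gripper's body presses on something with over 40 N, if the wrist force passes 120 N, or if a joint passes its speed limit or range.

ROBOT

A 6-joint arm with a two-finger parallel gripper is mounted at the origin on the work surface. World frame = base frame: x ahead of the robot, y to its left, z up, the work surface at z = 0. Lengths are in m, angles in rad, forces in N, time in s.
With the tool pointing down it reaches from about 0.225 to 0.875 m from the base axis. Payload 3.4 kg.
Tool frame: the origin (TCP) lies at the very end of the fingers, on their centre line; the grasp point (between the pads) lies 19 mm behind it; z points along the fingers, y is the line along which they close (so a half turn about z gives the same grasp; the last joint's range is limited). The gripper opens to 85 mm and grips with 20 to 120 N. Pads are 22 mm wide; open, the fingers measure 114 mm over their backs; the gripper's body (76 mm by 85 mm) begins 54 mm behind the grasp point. The pads swing forward as they close: fully open they stand 13 mm farther back than shut.
Start: joints at [1.159, 0.276, 1.505, -0, 1.361, -0.121], TCP at [0.165, 0.551, 0.231] pointing down, gripper open.
Joint ranges: [-2.89, 2.89], [-0.75, 2.08], [0.22, 2.7], [-1.18, 4.32], [0.11, 2.71], [-2.7, 2.7]. Speed limits (rad/s): [2.57, 2.57, 3.14, 3.14, 3.14, 3.14].

INTERFACE

Orientations are given as a unit quaternion [w, x, y, z].
In Python, from rig import get_state, optics, sign_off gives the robot as it stands.
- The arm moves only by the tool send_rows, never from a script. Its argument "increments" is a list of rows, each an object with "gripper": the gripper's target within -1 to 1 (shut at 1, half-way at 0, fully open at -1); "linear": the shift along the world's x, y, z in m, a list of three; "delta_rot": the turn, a rotation vector about the world's x, y, z in rad, a list of three. In form: [{"gripper": gripper, "linear": [dx, dy, dz], "delta_rot": [rx, ry, rz]}, ...]. A call has 1 to 8 rows; each row is the pose to reach, as a shift and turn from the pose commanded when the call began; what a row does not reach only later rows make up. A row lasts 1/10 s, in which the tool goes at most 50 mm and 8.59 degrees, less where a joint would pass 70% of its speed; a pose out of reach is approached as far as the arm can. A call with a gripper value outside its range is refused whole. The fingers move at their own pace and stop on an object; "newtons" is the grip in N (left out, the last holds). Time passes only in rows, so rows that repeat a pose let the fingers close. It gives the time, the measured TCP pose, the force, the opening and the grip force at its end, in the units of the state.
- get_state(): the state, without advancing time (a new reading comes with each control period).
- optics.get_image(name): name is "scene" or "side" or "wrist"; returns a dict with "pixels" (480x640x3 uint8, blue, green, red), "K" (3x3 intrinsics, pixels), "k1" (the pictures are not rectified: a ray, as slopes to the right and down, at radius r is drawn at 1 + k1 r^2 times it, then the intrinsics apply), "rvec" (rotation vector, rad) and "tvec" (3), from world to camera coordinates, as OpenCV has them; the wrist camera has in their place "T_tool_cam" (4x4, takes a point from camera to tool coordinates, whose origin is the TCP and whose axes are the flange's). Camera axes: x right, y down, z forward; pixel columns grow to the right and rows downward; lengths in m; the calibration is good to about 2 mm. A picture is of the moment at which its call begins: read the wrist's pose just before it. There is no depth.
- sign_off(): hands the job in; it is judged then, once.
The state is a dict: "clock": time; "qpos": joint angles; "qd": joint speeds; "effort": joint torques, N m; "position": TCP position; "ee_rot": TCP orientation; "contact_force": force on the tool from outside, world axes, zero at the start; "moment": the same for the moment, N m; "width": finger opening in m; "gripper_force": force on a finger pad.
Only numpy, scipy, OpenCV 4.12 (cv2) and the standard library are available. Lean on these libraries where they do the work, as an engineer would, in place of code of your own. Each camera call takes 0.05 s, during which the arm holds its last target. There are 200 camera calls.

## Working session

There is one attempt and no reset: what is moved stays moved. The work goes in short steps, Python scripts to look and compute and a tool call to move; the robot and the scene stay as the last step left them, time stands still between calls to the robot, and variables do not carry over. Pictures are saved under pics/ and viewed, at most 10 in all, crops included, and the job is handed in when it is done.

Besides the shell and the picture viewer there is one more tool, called after "Emit:" by a JSON object that holds its "op" and its "data", one argument or row to a line. send_rows: Moves the arm, as the interface text tells. Its arguments: {"type":"object","properties":{"increments":{"type":"array"},"newtons":{"type":"number"}},"required":["increments"]}

```bash
mkdir -p pics; ls; python3 - <<'E'
from rig import get_state, optics
import cv2,numpy as np
a=optics.get_image("scene");b=optics.get_image("side")
cv2.imwrite("pics/scene.png",a["pixels"]);cv2.imwrite("pics/side.png",b["pixels"])
for i in(a,b):print(i["K"],i["k1"],i["rvec"],i["tvec"])
print(get_state())
E
```

```text
pics
[[504.75329902   0.         319.44216719]
 [  0.         504.75329902 228.34120061]
 [  0.           0.           1.        ]] -0.12137631405813402 [ 0.92551427  2.56736129 -0.97861335] [ 0.26745771 -0.33533348  1.24256287]
[[453.64456999   0.         313.45627774]
 [  0.         453.64456999 234.38552152]
 [  0.           0.           1.        ]] -0.09411119256683899 [ 2.14905335 -0.01429309  0.03936044] [-0.51192943  0.2013415   0.66051809]
{'clock': 0.1, 'qpos': array([ 1.15897850e+00,  2.76548150e-01,  1.50597296e+00, -1.90926467e-05,
        1.36070977e+00, -1.21023529e-01]), 'qd': array([-0.00024018, -0.00082804, -0.00267534,  0.00012557, -0.0036323 ,
       -0.00037888]), 'effort': array([ 2.68076794e-03, -4.17703414e+01, -2.46404940e+01, -2.31054964e-04,
        5.82115666e-03,  6.28306665e-06]), 'position': array([0.16470095, 0.5504311 , 0.23053024]), 'ee_rot': array([-2.06650697e-04,  1.44883374e-01,  9.89448400e-01, -7.92671932e-04]), 'contact_force': array([ 0.00682819,  0.33114292, -0.08770952]), 'moment': array([-0.06107033, -0.02835812,  0.01952062]), 'gripper_force': 0.0, 'width': 0.08574858955263105}
```

View pics/scene.png

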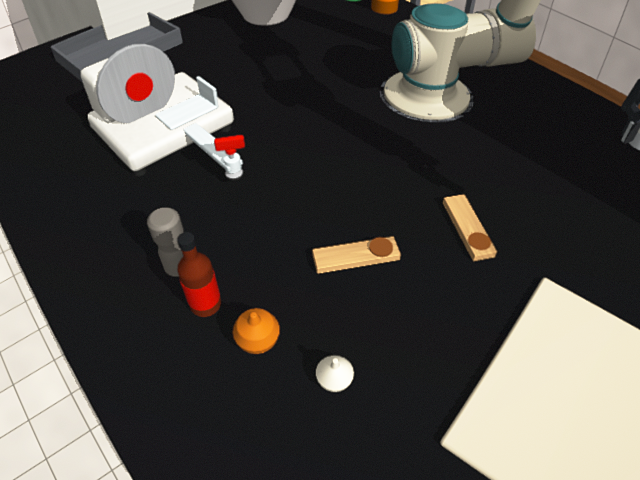

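View pics/side.png

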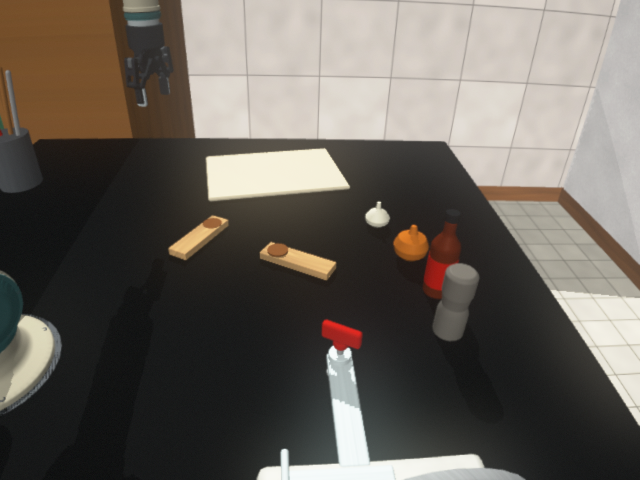

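The scene shows the slicer foot near (232,170) with the red wing at (230,143), and two boards at (357,255) and (470,228). The side view shows the same two boards at (298,260) and (200,237), and the wing at (342,334). Next I measure positions.

```bash
cat > h.py <<'E'
import cv2,numpy as np
from scipy.spatial.transform import Rotation as R
from rig import get_state, optics
def grab(n):
    s=get_state(); i=optics.get_image(n)
    if n=="wrist":
        q=s["ee_rot"]; T=np.eye(4); T[:3,:3]=R.from_quat([q[1],q[2],q[3],q[0]]).as_matrix(); T[:3,3]=s["position"]
        T=T@i["T_tool_cam"]; i["Rc"]=T[:3,:3]; i["c"]=T[:3,3]
    else:
        M=R.from_rotvec(np.ravel(i["rvec"])).as_matrix(); i["Rc"]=M.T; i["c"]=-M.T@np.ravel(i["tvec"])
    return i
def rays(i,uv):
    K=i["K"]; d=(np.asarray(uv,float).reshape(-1,2)-[K[0,2],K[1,2]])/[K[0,0],K[1,1]]
    p=d.copy()
    for _ in range(30): p=d/(1+i["k1"]*(p**2).sum(1,keepdims=True))
    return np.c_[p,np.ones(len(p))]@i["Rc"].T
def plane(i,uv,z):
    r=rays(i,uv); return i["c"]+r*((z-i["c"][2])/r[:,2:])
def project(i,P):
    q=(np.atleast_2d(P)-i["c"])@i["Rc"]; p=q[:,:2]/q[:,2:]
    p=p*(1+i["k1"]*(p**2).sum(1,keepdims=True)); return p*[i["K"][0,0],i["K"][1,1]]+[i["K"][0,2],i["K"][1,2]]
def tri(ims,uvs):
    A=np.zeros((3,3));b=np.zeros(3)
    for i,uv in zip(ims,uvs):
        d=rays(i,uv)[0]; d/=np.linalg.norm(d); P=np.eye(3)-np.outer(d,d); A+=P; b+=P@i["c"]
    X=np.linalg.solve(A,b); return X,[np.linalg.norm(project(i,X)[0]-uv) for i,uv in zip(ims,uvs)]
def mask(i,lo,hi): return cv2.inRange(cv2.cvtColor(i["pixels"],cv2.COLOR_BGR2HSV),lo,hi)
def blobs(m,amin=60):
    n,l,s,c=cv2.connectedComponentsWithStats(m)
    return [(k,s[k],c[k],(l==k)) for k in range(1,n) if s[k][4]>=amin]
E
python3 - <<'E'
from h import *
for n in("scene","side"):
    i=grab(n); print(n,i["c"])
    for name,lo,hi in(("wood",(10,50,130),(25,170,255)),("cork",(3,80,40),(16,220,135)),("red",(0,200,130),(6,255,255)),("red2",(174,200,130),(180,255,255)),("garlic",(0,0,180),(180,60,255)),("orange",(8,200,120),(20,255,255))):
        for k,s,c,m in blobs(mask(i,lo,hi)):
            if s[4]<8000: print(name,s[:5],c.round(1),plane(i,c,0.016)[0].round(3))
E
```

```text
scene [0.8935065  0.65878806 0.70398088]
wood [420   0  33   5 120] [433.8   1.5] [-0.408 -0.333  0.016]
wood [ 444  195   53   66 1211] [468.8 224.1] [0.281 0.356 0.016]
wood [ 313  237   88   36 1717] [350.9 255.8] [0.5   0.271 0.016]
wood [441 278 122 202 535] [486.8 386.3] [0.511 0.58  0.016]
cork [ 528   49   99   58 1260] [577.9  77.3] [-0.372  0.21   0.016]
cork [442 202  32  55 164] [457.8 229.3] [0.307 0.351 0.016]
cork [177 246  37  43 899] [194.7 269.2] [0.727 0.122 0.016]
cork [189 296  32  22 172] [207.2 310.4] [0.754 0.207 0.016]
cork [232 313  26  42 104] [238.1 334.7] [0.74  0.276 0.016]
red [126  73  27  28 561] [138.8  86.5] [ 0.547 -0.475  0.016]
red [215 135  30  20 417] [229.6 143.3] [ 0.494 -0.128  0.016]
red [182 274  38  37 734] [203.6 295.7] [0.743 0.179 0.016]
garlic [  0   0  19  60 705] [ 6.1 33. ] [ 0.736 -1.081  0.016]
garlic [  96    0   99   40 2291] [137.6  13.2] [ 0.363 -0.88   0.016]
garlic [ 406   13   85   72 1818] [445.1  43.9] [-0.215 -0.124  0.016]
garlic [ 81  44  73  45 502] [102.5  66.3] [ 0.579 -0.639  0.016]
garlic [  88   73  154  105 640
[... 678 characters left out ...]
88  113  101 1797] [596.9 233.8] [1.165 0.357 0.016]
cork [ 392  221   70   44 1302] [438.3 245.9] [0.779 0.307 0.016]
cork [422 274  20  26 209] [431.2 291.2] [0.729 0.163 0.016]
red [427 259  21  31 418] [435.4 274.4] [0.749 0.212 0.016]
red [322 320  39  25 576] [339.7 331.9] [0.556 0.063 0.016]
garlic [ 206  148  143   52 5568] [271.8 173.5] [0.417 0.644 0.016]
garlic [366 202  21  23 294] [376.5 215.2] [0.667 0.43  0.016]
garlic [ 551  289   89  136 5713] [609.6 336.9] [1.007 0.04  0.016]
garlic [   5  316   48   85 1712] [ 31.7 354.4] [0.081 0.009 0.016]
garlic [ 257  346  234  134 7287] [367.4 444.9] [ 0.576 -0.135  0.016]
orange [394 225  33  34 656] [410.6 242.9] [0.723 0.318 0.016]
```

```bash
python3 - <<'E'
from h import *
I=[grab("scene"),grab("side")]
rois=[(305,230,100,48),(255,235,85,50)]
C=[];
for i,(x,y,w,h) in zip(I,rois):
    hsv=cv2.cvtColor(i["pixels"],cv2.COLOR_BGR2HSV)[y:y+h,x:x+w]
    fg=(hsv[...,2]>60).astype(np.uint8); ck=((hsv[...,2]>60)&(hsv[...,2]<140)&(hsv[...,1]>120)).astype(np.uint8)
    b=max(blobs(ck,20),key=lambda t:t[1][4]); print("cork",b[1],b[2]+[x,y]); C.append(b[2]+[x,y]); 
    print(" cork pos",plane(i,C[-1],.018)[0].round(4))
    b=max(blobs(fg,20),key=lambda t:t[1][4]); uv=np.argwhere(b[3])[:,::-1]+[x,y]
    p=plane(i,uv,.012)[:,:2]; r=cv2.minAreaRect(p.astype(np.float32)*1000); print(" rect",r)
print(tri(I,C))
for nm,w in(("wing",([229.6,143.3],[341,333])),):
    print(nm,tri(I,w))
for i,(u,v,w,h) in zip(I,((210,130,40,30),(315,315,55,40))):
    for lo,hi in (((0,180,100),(8,255,255)),):
        b=max(blobs(mask(i,lo,hi)),key=lambda t:t[1][4] if u<t[2][0]<u+w and v<t[2][1]<v+h else 0)
        uv=np.argwhere(b[3])[:,::-1]; print(b[2],cv2.minAreaRect(uv.astype(np.float32)))
    cv2.imwrite("pics/c%d.png"%u,cv2.resize(i["pixels"][v-20:v+h+40,u-40:u+w+40],None,fx=4,fy=4))
a,b=cv2.imread("pics/c210.png"),cv2.imread("pics/c315.png")
o=np.zeros((max(len(a),len(b)),a.shape[1]+b.shape[1],3),np.uint8);o[:len(a),:a.shape[1]]=a;o[:len(b),a.shape[1]:]=b;o=cv2.resize(o,(min(800,o.shape[1]),int(o.shape[0]*min(800,o.shape[1])/o.shape[1])));print(o.shape)
cv2.imwrite("pics/wingcrop.png",o)
E
```

```text
cork [64 17 17  9 27] [375.11111111 252.51851852]
 cork pos [0.4641 0.2935 0.018 ]
 rect ((487.68243408203125, 270.33905029296875), (59.59263229370117, 154.17291259765625), 61.94696807861328)
cork [13 16 20  6 40] [277.6   254.625]
 cork pos [0.4481 0.2718 0.018 ]
 rect ((486.3108215332031, 266.5020446777344), (69.16897583007812, 160.91102600097656), 61.759918212890625)
(array([0.4509771 , 0.28659649, 0.00481906]), [np.float64(2.4138928963711037), np.float64(2.141346345934562)])
wing (array([ 0.54571974, -0.02664423,  0.10479147]), [np.float64(0.020935032613441942), np.float64(0.02985615747926761)])
[229.65176471 143.30588235] ((229.6999969482422, 144.89999389648438), (18.1019344329834, 29.132801055908203), 81.8698959350586)
[340.97232704 334.46289308] ((339.8212585449219, 336.4004821777344), (42.58018493652344, 24.283483505249023), 19.653823852539062)
(313, 800, 3)
```

View pics/wingcrop.png

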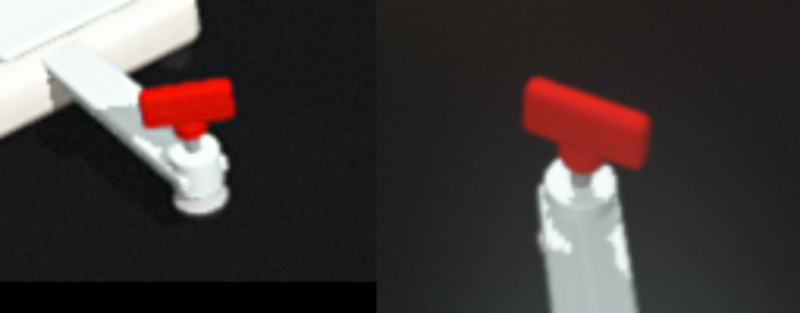

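The wing is upright, centred near (0.546,-0.027,0.105). The boss is below it, and the arm runs back to the slicer base. The target board's centre is near (0.487,0.268), with the cork end at 152°.

Emit:
{"op": "send_rows", "data": {
  "increments": [
    {"gripper": -1, "linear": [0.04, -0.035, 0], "delta_rot": [0, 0, -0.03]},
    {"gripper": -1, "linear": [0.08, -0.07, 0], "delta_rot": [0, 0, -0.06]},
    {"gripper": -1, "linear": [0.12, -0.105, 0], "delta_rot": [0, 0, -0.1]},
    {"gripper": -1, "linear": [0.16, -0.14, 0], "delta_rot": [0, 0, -0.13]},
    {"gripper": -1, "linear": [0.2, -0.175, 0], "delta_rot": [0, 0, -0.16]},
    {"gripper": -1, "linear": [0.24, -0.21, 0], "delta_rot": [0, 0, -0.2]},
    {"gripper": -1, "linear": [0.28, -0.245, 0], "delta_rot": [0, 0, -0.2]},
    {"gripper": -1, "linear": [0.322, -0.283, 0], "delta_rot": [0, 0, -0.2]}
  ]
}}

```text
clock: 1.1
position: [0.4668, 0.2855, 0.2315]
ee_rot: [0.0, 0.243, 0.97, 0.0]
contact_force: [-1.1, 0.7, 0.8]
width: 0.085
gripper_force: 0.0
```

Emit:
{"op": "send_rows", "data": {
  "increments": [
    {"gripper": -1, "linear": [0, 0, 0], "delta_rot": [0, 0, 0]},
    {"gripper": -1, "linear": [0, 0, 0], "delta_rot": [0, 0, 0]},
    {"gripper": -1, "linear": [0, 0, 0], "delta_rot": [0, 0, 0]}
  ]
}}

```text
clock: 1.4
position: [0.4647, 0.2875, 0.2312]
ee_rot: [-0.001, 0.243, 0.97, 0.0]
contact_force: [0.1, -0.8, 0.2]
width: 0.0853
gripper_force: 0.0
```

```bash
python3 - <<'E'
from h import *
i=grab("wrist"); cv2.imwrite("pics/w1.png",i["pixels"]); print(i["c"],i["Rc"][:,2],i["T_tool_cam"].round(3)); s=get_state(); print(s["position"],s["qpos"])
E
```

```text
[0.39722002 0.32288263 0.37471144] [ 0.26119134 -0.13857381 -0.95528864] [[ 0.001 -0.955 -0.297  0.076]
 [ 1.     0.     0.001 -0.001]
 [-0.001 -0.297  0.955 -0.143]
 [ 0.     0.     0.     1.   ]]
[0.46443811 0.28784697 0.23129927] [ 4.27062918e-01  2.33056126e-01  1.56488037e+00  6.31817037e-04
  1.34409942e+00 -6.54421252e-01]
```

View pics/w1.png

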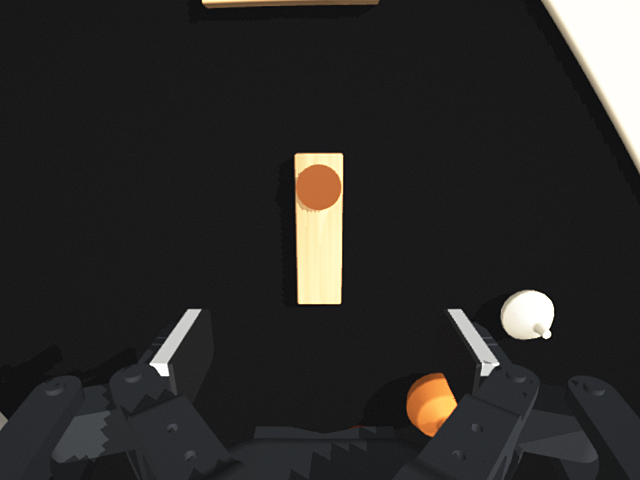

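The wrist view shows the board upright, from (295,153) to (342,304), with cork at (319,187) and the fingers at the bottom. I'll measure it here.

```bash
cat >> h.py <<'E'
def board(i,roi):
    x,y,w,h=roi; hsv=cv2.cvtColor(i["pixels"],cv2.COLOR_BGR2HSV)[y:y+h,x:x+w]
    fg=((hsv[...,2]>120)&(hsv[...,1]>40)).astype(np.uint8)
    b=max(blobs(fg,20),key=lambda t:t[1][4])
    uv=np.argwhere(b[3])[:,::-1]+[x,y]; r=cv2.minAreaRect((plane(i,uv,.016)[:,:2]*1000).astype(np.float32))
    ck=((hsv[...,0]<14)&(hsv[...,1]>150)&(hsv[...,2]>60)).astype(np.uint8)
    c=max(blobs(ck,20),key=lambda t:t[1][4]); cu=c[2]+[x,y]
    return r,plane(i,cu,.018)[0],cu,c[1]
E
python3 - <<'E'
from h import *
i=grab("wrist"); r,c,cu,st=board(i,(250,130,140,200)); print(r,c,cu,st)
m=np.array(r[0])/1e3; d=c[:2]-m; print("dir",np.degrees(np.arctan2(d[1],d[0])),np.linalg.norm(d)); 
u=(c[:2]-m)/np.linalg.norm(d); h=c[:2]-.095*u; s=get_state();print("hold",h,"delta",h-s["position"][:2])
E
```

```text
((485.93316650390625, 269.971435546875), (44.615848541259766, 150.66543579101562), 61.96229934692383) [0.44646852 0.29050019 0.018     ] [317.78298937 187.13570982] [  45   35   46   45 1599]
dir 152.5174128012587 0.04448469517668888
hold [0.53074788 0.24665968] delta [ 0.06635108 -0.04134302]
```

Emit:
{"op": "send_rows", "data": {
  "increments": [
    {"gripper": -1, "linear": [0.033, -0.02, -0.02], "delta_rot": [0, 0, 0]},
    {"gripper": -1, "linear": [0.066, -0.041, -0.05], "delta_rot": [0, 0, 0]},
    {"gripper": -1, "linear": [0.066, -0.041, -0.09], "delta_rot": [0, 0, 0]},
    {"gripper": -1, "linear": [0.066, -0.041, -0.13], "delta_rot": [0, 0, 0]},
    {"gripper": -1, "linear": [0.066, -0.041, -0.16], "delta_rot": [0, 0, 0]},
    {"gripper": -1, "linear": [0.066, -0.041, -0.19], "delta_rot": [0, 0, 0]},
    {"gripper": -1, "linear": [0.066, -0.041, -0.2], "delta_rot": [0, 0, 0]},
    {"gripper": -1, "linear": [0.066, -0.041, -0.2], "delta_rot": [0, 0, 0]}
  ]
}}

```text
clock: 2.3
position: [0.5299, 0.2467, 0.0302]
ee_rot: [-0.001, 0.242, 0.97, -0.001]
contact_force: [-0.3, 0.3, 0.4]
width: 0.0851
gripper_force: 0.0
```

```bash
python3 - <<'E'
from h import *
s=get_state(); q=s["ee_rot"]; print(s["position"],R.from_quat([q[1],q[2],q[3],q[0]]).as_matrix()[:,1:].round(4).tolist(),s["contact_force"])
I=[grab("scene"),grab("side")]
# refine wing: top outline midpoint; arm direction etc.
for i,(u,v,w,h) in zip(I,((210,130,40,30),(315,315,55,40))):
    b=max(blobs(mask(i,(0,180,60),(8,255,255))),key=lambda t:t[1][4] if u<t[2][0]<u+w and v<t[2][1]<v+h else 0)
    hull=cv2.convexHull(np.argwhere(b[3])[:,::-1].astype(np.int32)).reshape(-1,2); print(hull.tolist())
E
```

```text
[0.5299219  0.24668316 0.03018716] [[0.4698, -0.0031], [0.8827, -0.0008], [-0.0022, -1.0]] [-0.29489531  0.26584627  0.3565526 ]
[[244, 146], [243, 147], [231, 154], [229, 154], [216, 149], [215, 145], [215, 139], [216, 138], [220, 137], [236, 135], [242, 135], [243, 136], [244, 143]]
[[361, 340], [360, 345], [359, 347], [358, 348], [343, 349], [338, 349], [324, 337], [322, 335], [322, 322], [324, 320], [328, 320], [343, 325], [359, 331], [361, 333]]
```

Emit:
{"op": "send_rows", "data": {
  "increments": [
    {"gripper": -1, "linear": [0, 0, -0.015], "delta_rot": [0, 0, 0]},
    {"gripper": -1, "linear": [0, 0, -0.027], "delta_rot": [0, 0, 0]},
    {"gripper": 0.5, "linear": [0, 0, -0.027], "delta_rot": [0, 0, 0]},
    {"gripper": 0.5, "linear": [0, 0, -0.027], "delta_rot": [0, 0, 0]},
    {"gripper": 0.5, "linear": [0, 0, -0.027], "delta_rot": [0, 0, 0]},
    {"gripper": 0.5, "linear": [0, 0, -0.027], "delta_rot": [0, 0, 0]},
    {"gripper": 0.5, "linear": [0, 0, -0.027], "delta_rot": [0, 0, 0]},
    {"gripper": 0.5, "linear": [0, 0, -0.027], "delta_rot": [0, 0, 0]}
  ],
  "newtons": 40
}}

```text
clock: 3.2
position: [0.5323, 0.2463, 0.0054]
ee_rot: [0.001, 0.243, 0.97, 0.001]
contact_force: [-0.5, 0.3, 5.4]
width: 0.0426
gripper_force: 41.9
```

Emit:
{"op": "send_rows", "data": {
  "increments": [
    {"gripper": 0.5, "linear": [0, 0, 0.03], "delta_rot": [0, 0, 0]},
    {"gripper": 0.5, "linear": [0.01, -0.02, 0.07], "delta_rot": [0, 0, 0.05]},
    {"gripper": 0.5, "linear": [0.02, -0.05, 0.11], "delta_rot": [0, 0, 0.13]},
    {"gripper": 0.5, "linear": [0.03, -0.09, 0.14], "delta_rot": [0, 0, 0.22]},
    {"gripper": 0.5, "linear": [0.05, -0.13, 0.15], "delta_rot": [0, 0, 0.31]},
    {"gripper": 0.5, "linear": [0.07, -0.165, 0.15], "delta_rot": [0, 0, 0.4]},
    {"gripper": 0.5, "linear": [0.09, -0.2, 0.15], "delta_rot": [0, 0, 0.489]},
    {"gripper": 0.5, "linear": [0.11, -0.23, 0.15], "delta_rot": [0, 0, 0.489]}
  ]
}}

```text
clock: 4.0
position: [0.6417, 0.014, 0.154]
ee_rot: [-0.0, 0.001, 1.0, -0.0]
contact_force: [1.1, 0.5, -1.4]
width: 0.0428
gripper_force: 41.5
```

```bash
python3 - <<'E'
from h import *
s=get_state(); q=s["ee_rot"]; print(s["position"],R.from_quat([q[1],q[2],q[3],q[0]]).as_matrix()[:,1].round(4).tolist(),s["contact_force"],s["width"],s["qpos"])
E
```

```text
[0.64174991 0.01396381 0.15403956] [0.0013, 1.0, -0.0001] [ 1.06539705  0.45230959 -1.3751415 ] 0.04276924412575321 [-8.64721455e-02  4.23630917e-01  1.47373929e+00 -1.85375958e-04
  1.24469958e+00 -1.65594333e+00]
```

Emit:
{"op": "send_rows", "data": {
  "increments": [
    {"gripper": 0.5, "linear": [0.035, -0.02, 0], "delta_rot": [0, 0, 0]},
    {"gripper": 0.5, "linear": [0.073, -0.041, 0], "delta_rot": [0, 0, 0]},
    {"gripper": 0.5, "linear": [0.073, -0.041, 0], "delta_rot": [0, 0, 0]},
    {"gripper": 0.5, "linear": [0.073, -0.041, 0], "delta_rot": [0, 0, 0]}
  ]
}}

```text
clock: 4.4
position: [0.7143, -0.0256, 0.1526]
ee_rot: [-0.001, 0.002, 1.0, 0.0]
contact_force: [-0.3, -0.3, -2.9]
width: 0.0429
gripper_force: 41.5
```

```bash
python3 - <<'E'
from h import *
i=grab("wrist"); cv2.imwrite("pics/w2.png",i["pixels"]); s=get_state(); print(s["position"],i["c"])
E
```

```text
[ 0.71347674 -0.02475194  0.15305692] [ 0.63812718 -0.02567247  0.29629235]
```

View pics/w2.png

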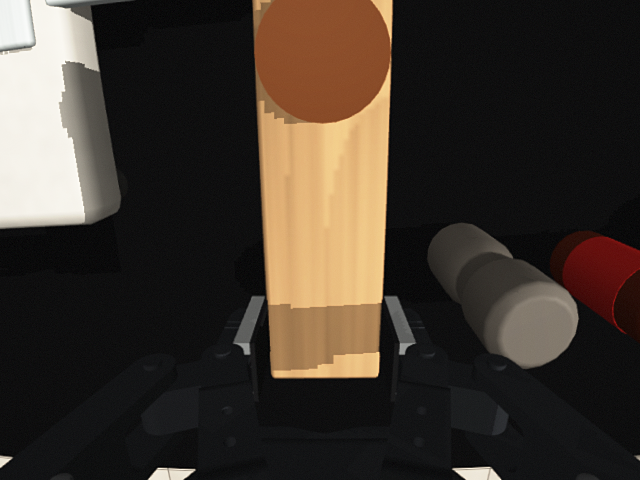

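The view shows the board held straight, cork at (323,53), slicer base at left, mill at right (foot hidden beyond). I'll lower it clear of the foot.

Emit:
{"op": "send_rows", "data": {
  "increments": [
    {"gripper": 0.5, "linear": [0, -0.001, -0.04], "delta_rot": [0, 0, 0]},
    {"gripper": 0.5, "linear": [0, -0.002, -0.08], "delta_rot": [0, 0, 0]},
    {"gripper": 0.5, "linear": [0, -0.002, -0.115], "delta_rot": [0, 0, 0]},
    {"gripper": 0.5, "linear": [0, -0.002, -0.135], "delta_rot": [0, 0, 0]},
    {"gripper": 0.5, "linear": [0, -0.002, -0.143], "delta_rot": [0, 0, 0]},
    {"gripper": 0.5, "linear": [0, -0.002, -0.146], "delta_rot": [0, 0, 0]},
    {"gripper": 0.5, "linear": [0, -0.002, -0.146], "delta_rot": [0, 0, 0]}
  ]
}}

```text
clock: 5.15
position: [0.7148, -0.0266, 0.0094]
ee_rot: [0.001, 0.001, 1.0, -0.0]
contact_force: [0.7, -0.2, -1.5]
width: 0.0425
gripper_force: 41.5
```

```bash
python3 - <<'E'
from h import *
s=get_state(); print(s["position"],s["contact_force"])
I=[grab("scene"),grab("side")]
a=I[0]["pixels"][110:260,170:370]; b=I[1]["pixels"][270:400,270:470]
cv2.imwrite("pics/st.png",np.hstack([cv2.resize(a,(400,300)),cv2.resize(b,(400,300))]))
E
```

```text
[ 0.71482375 -0.02657899  0.0093933 ] [ 0.65679783 -0.21842744 -1.49800073]
```

View pics/st.png

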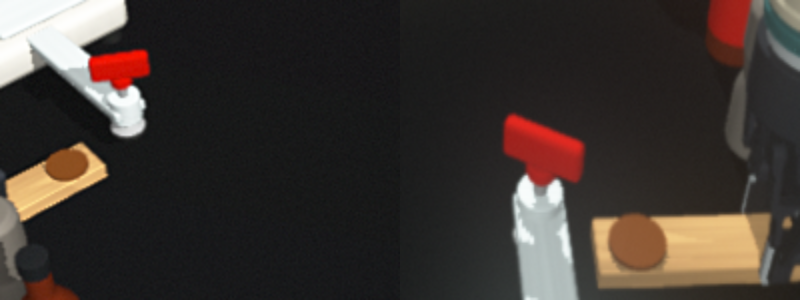

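The board is just off the table, cork at (66,165) left and (638,241) right, with its tip clear of the foot. I'll set it down and cross-check cork against the wing in the same cameras.

Emit:
{"op": "send_rows", "data": {
  "increments": [
    {"gripper": 0.5, "linear": [0, 0, -0.002], "delta_rot": [0, 0, 0]},
    {"gripper": 0.5, "linear": [0, 0, -0.003], "delta_rot": [0, 0, 0]},
    {"gripper": 0.5, "linear": [0, 0, -0.003], "delta_rot": [0, 0, 0]},
    {"gripper": 0.5, "linear": [0, 0, -0.003], "delta_rot": [0, 0, 0]}
  ]
}}

```text
clock: 5.65
position: [0.7147, -0.027, 0.0056]
ee_rot: [0.0, 0.001, 1.0, 0.0]
contact_force: [0.3, 0.6, -1.8]
width: 0.0428
gripper_force: 41.6
```

```bash
python3 - <<'E'
from h import *
s=get_state(); print(s["position"],s["contact_force"])
I=[grab("scene"),grab("side")]; C=[];W=[]
for i,(x,y,w,h),wr in zip(I,((185,175,45,35),(368,355,50,45)),((210,130,40,30),(315,315,55,40))):
    hsv=cv2.cvtColor(i["pixels"],cv2.COLOR_BGR2HSV)[y:y+h,x:x+w]
    ck=((hsv[...,0]<14)&(hsv[...,1]>130)&(hsv[...,2]>50)&(hsv[...,2]<160)).astype(np.uint8)
    b=max(blobs(ck,20),key=lambda t:t[1][4]); C.append(b[2]+[x,y]); print(b[1],C[-1],plane(i,C[-1],.019)[0])
    u,v,ww,hh=wr
    b=max(blobs(mask(i,(0,180,60),(8,255,255))),key=lambda t:t[1][4] if u<t[2][0]<u+ww and v<t[2][1]<v+hh else 0); W.append(b[2])
print("cork",tri(I,C)); X,e=tri(I,W); print("wing",X,e)
for i,w in zip(I,W): print(plane(i,w,.1045)[0])
E
```

```text
[ 0.71471688 -0.02702518  0.00560688] [ 0.28730529  0.61680705 -1.77466476]
[  8  10  21  16 255] [203.04313725 192.90980392] [ 0.6195018  -0.02823939  0.019     ]
[  6   9  28  24 516] [387.61627907 375.94573643] [ 0.61816247 -0.02884201  0.019     ]
cork (array([ 0.61878567, -0.02860854,  0.01847616]), [np.float64(0.27321000280618796), np.float64(0.3724196784079047)])
wing [ 0.54523869 -0.02784502  0.10354415] [np.float64(0.2732887596999936), np.float64(0.3906848190142684)]
[ 0.54525835 -0.02669883  0.1045    ]
[ 0.54558133 -0.02903313  0.1045    ]
```

Emit:
{"op": "send_rows", "data": {
  "increments": [
    {"gripper": 0.5, "linear": [0, 0, -0.0015], "delta_rot": [0, 0, 0]},
    {"gripper": 0.5, "linear": [0, 0, -0.0015], "delta_rot": [0, 0, 0]},
    {"gripper": 0.5, "linear": [-0.005, 0, -0.0015], "delta_rot": [0, 0, 0]},
    {"gripper": 0.5, "linear": [-0.015, 0, -0.0015], "delta_rot": [0, 0, 0]},
    {"gripper": 0.5, "linear": [-0.025, 0, -0.0015], "delta_rot": [0, 0, 0]}
  ]
}}

```text
clock: 6.25
position: [0.6916, -0.0272, 0.0054]
ee_rot: [0.003, 0.001, 1.0, -0.0]
contact_force: [4.7, 1.0, 4.7]
width: 0.0427
gripper_force: 42.3
```

Emit:
{"op": "send_rows", "data": {
  "increments": [
    {"gripper": 0.5, "linear": [-0.008, 0, 0], "delta_rot": [0, 0, 0]},
    {"gripper": 0.5, "linear": [-0.018, 0, 0], "delta_rot": [0, 0, 0]},
    {"gripper": 0.5, "linear": [-0.028, 0, 0], "delta_rot": [0, 0, 0]},
    {"gripper": 0.5, "linear": [-0.038, 0, 0], "delta_rot": [0, 0, 0]},
    {"gripper": 0.5, "linear": [-0.046, 0, 0], "delta_rot": [0, 0, 0]},
    {"gripper": 0.5, "linear": [-0.0484, 0, 0], "delta_rot": [0, 0, 0]},
    {"gripper": 0.5, "linear": [-0.0484, 0, 0], "delta_rot": [0, 0, 0]}
  ]
}}

```text
clock: 6.95
position: [0.6418, -0.0271, 0.0054]
ee_rot: [0.002, 0.001, 1.0, -0.0]
contact_force: [2.8, -0.8, 6.4]
width: 0.0426
gripper_force: 42.4
```

```bash
python3 - <<'E'
from h import *
s=get_state(); print(s["position"],s["contact_force"])
I=[grab("scene"),grab("side")]
a=I[0]["pixels"][110:230,170:330]; b=I[1]["pixels"][300:420,290:450]
cv2.imwrite("pics/in.png",np.hstack([cv2.resize(a,(400,300)),cv2.resize(b,(400,300))]))
E
```

```text
[ 0.64176184 -0.02711303  0.00536641] [ 2.80139507 -0.79338842  6.40287532]
```

View pics/in.png

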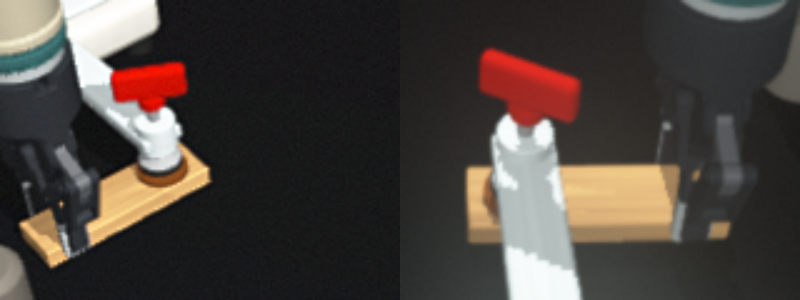

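The cork sits under the foot: the brown rim shows evenly around the sole at (162,172) on the left. Release and rise.

Emit:
{"op": "send_rows", "data": {
  "increments": [
    {"gripper": -1, "linear": [0, 0, 0.001], "delta_rot": [0, 0, 0]},
    {"gripper": -1, "linear": [0, 0, 0.001], "delta_rot": [0, 0, 0]},
    {"gripper": -1, "linear": [0, 0, 0.001], "delta_rot": [0, 0, 0]},
    {"gripper": -1, "linear": [0, 0, 0.001], "delta_rot": [0, 0, 0]},
    {"gripper": -1, "linear": [0, 0, 0.001], "delta_rot": [0, 0, 0]}
  ]
}}

```text
clock: 7.55
position: [0.6406, -0.0269, 0.0044]
ee_rot: [-0.001, 0.001, 1.0, 0.0]
contact_force: [-0.2, -0.3, -0.5]
width: 0.0856
gripper_force: 0.0
```

Emit:
{"op": "send_rows", "data": {
  "increments": [
    {"gripper": -1, "linear": [0, 0, 0.03], "delta_rot": [0, 0, 0]},
    {"gripper": -1, "linear": [0, 0, 0.07], "delta_rot": [0, 0, 0]},
    {"gripper": -1, "linear": [0, 0, 0.11], "delta_rot": [0, 0, 0]},
    {"gripper": -1, "linear": [0, 0, 0.15], "delta_rot": [0, 0, 0]},
    {"gripper": -1, "linear": [-0.02, 0, 0.19], "delta_rot": [0, 0, 0]},
    {"gripper": -1, "linear": [-0.05, 0, 0.22], "delta_rot": [0, 0, 0]},
    {"gripper": -1, "linear": [-0.08, 0, 0.23], "delta_rot": [0, 0, 0]},
    {"gripper": -1, "linear": [-0.08, 0, 0.23], "delta_rot": [0, 0, 0]}
  ]
}}

```text
clock: 8.35
position: [0.5584, -0.0268, 0.2375]
ee_rot: [0.001, 0.001, 1.0, -0.0]
contact_force: [1.6, -0.5, 0.1]
width: 0.0854
gripper_force: 0.0
```

Emit:
{"op": "send_rows", "data": {
  "increments": [
    {"gripper": -1, "linear": [0, 0, 0], "delta_rot": [0, 0, 0]},
    {"gripper": -1, "linear": [0, 0, 0], "delta_rot": [0, 0, 0]}
  ]
}}

```text
clock: 8.55
position: [0.5615, -0.027, 0.2341]
ee_rot: [-0.0, 0.001, 1.0, 0.0]
contact_force: [-0.2, -0.8, 0.1]
width: 0.0858
gripper_force: 0.0
```

```bash
python3 - <<'E'
from h import *
s=get_state(); print(s["position"],s["qpos"],s["moment"])
i=grab("wrist"); cv2.imwrite("pics/w3.png",i["pixels"])
b=max(blobs(mask(i,(0,180,60),(8,255,255))),key=lambda t:t[1][4]); print(b[1],b[2]); uv=np.argwhere(b[3])[:,::-1]
for z in(.1045,.1175): r=cv2.minAreaRect((plane(i,uv,z)[:,:2]*1000).astype(np.float32)); print(z,r)
E
```

```text
[ 0.56151072 -0.02700303  0.23412815] [-1.71891960e-01  2.55282411e-01  1.52703985e+00  1.10806565e-04
  1.35979119e+00 -1.74091005e+00] [-0.01719471  0.02860621 -0.03270699]
[ 300  170   49   77 1586] [323.28373266 207.78247163]
0.1045 ((546.0439453125, -29.252925872802734), (19.561002731323242, 58.87129592895508), 63.58843231201172)
0.1175 ((543.1401977539062, -29.151424407958984), (18.629880905151367, 56.06901931762695), 63.5881462097168)
```

View pics/w3.png

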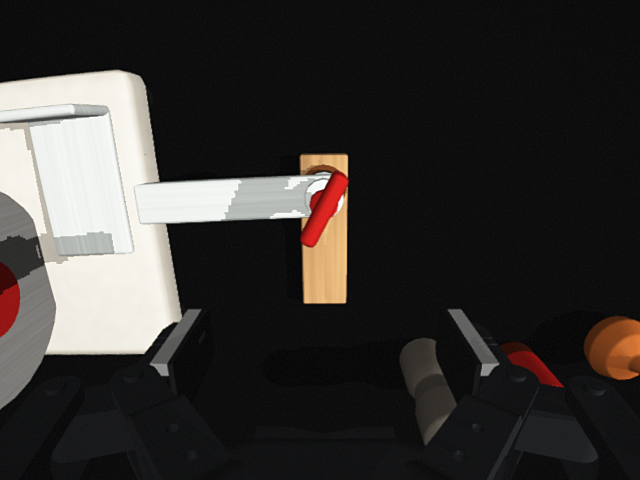

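The picture shows the wing at (324,208), tilted, on the boss above the cork. The board lies straight and the jaws are open. I'll go down onto the wing, turning -0.46 rad.

Emit:
{"op": "send_rows", "data": {
  "increments": [
    {"gripper": -1, "linear": [-0.008, 0, -0.02], "delta_rot": [0, 0, -0.13]},
    {"gripper": -1, "linear": [-0.016, -0.0015, -0.04], "delta_rot": [0, 0, -0.26]},
    {"gripper": -1, "linear": [-0.016, -0.0015, -0.06], "delta_rot": [0, 0, -0.39]},
    {"gripper": -1, "linear": [-0.016, -0.0015, -0.08], "delta_rot": [0, 0, -0.46]},
    {"gripper": -1, "linear": [-0.016, -0.0015, -0.105], "delta_rot": [0, 0, -0.46]},
    {"gripper": -1, "linear": [-0.016, -0.0015, -0.13], "delta_rot": [0, 0, -0.46]},
    {"gripper": -1, "linear": [-0.016, -0.0015, -0.142], "delta_rot": [0, 0, -0.46]},
    {"gripper": -1, "linear": [-0.016, -0.0015, -0.142], "delta_rot": [0, 0, -0.46]}
  ]
}}

```text
clock: 9.4
position: [0.544, -0.0282, 0.0904]
ee_rot: [-0.003, 0.229, 0.973, -0.0]
contact_force: [-0.9, -0.3, -0.7]
width: 0.0855
gripper_force: 0.0
```

Emit:
{"op": "send_rows", "data": {
  "increments": [
    {"gripper": 1, "linear": [0, 0, 0], "delta_rot": [0, 0, 0]},
    {"gripper": 1, "linear": [0, 0, 0], "delta_rot": [0, 0, 0]},
    {"gripper": 1, "linear": [0, 0, 0], "delta_rot": [0, 0, 0]},
    {"gripper": 1, "linear": [0, 0, 0], "delta_rot": [0, 0, 0]},
    {"gripper": 1, "linear": [0, 0, 0], "delta_rot": [0, 0, 0]},
    {"gripper": 1, "linear": [0, 0, 0], "delta_rot": [0, 0, 0]},
    {"gripper": 1, "linear": [0, 0, 0], "delta_rot": [0, 0, 0]},
    {"gripper": 1, "linear": [0, 0, 0], "delta_rot": [0, 0, 0]}
  ],
  "newtons": 50
}}

```text
clock: 10.2
position: [0.5458, -0.0278, 0.0936]
ee_rot: [0.001, 0.229, 0.973, 0.001]
contact_force: [0.9, 4.5, 6.3]
width: 0.0109
gripper_force: 51.3
```

```bash
cat > st.py <<'E'
from h import *
s=get_state(); q=s["ee_rot"]; y=R.from_quat([q[1],q[2],q[3],q[0]]).as_matrix()[:,1]
print(round(s["clock"],2),s["position"].round(4),"yaw",round(np.arctan2(y[1],y[0]),4),"F",s["contact_force"].round(2),"M",s["moment"].round(3),"w",round(s["width"],4),round(s["gripper_force"],1),"q6",s["qpos"][5].round(3))
E
python3 st.py; python3 st.py
```

```text
10.2 [ 0.5458 -0.0278  0.0936] yaw 1.1086 F [0.85 4.46 6.27] M [ 0.69  -0.077 -0.025] w 0.0109 51.3 q6 -1.289
10.2 [ 0.5458 -0.0278  0.0936] yaw 1.1086 F [0.85 4.46 6.27] M [ 0.69  -0.077 -0.025] w 0.0109 51.3 q6 -1.289
```

Emit:
{"op": "send_rows", "data": {
  "increments": [
    {"gripper": 1, "linear": [0, 0.001, 0.001], "delta_rot": [0, 0, 0]},
    {"gripper": 1, "linear": [0, 0.001, 0.001], "delta_rot": [0, 0, -0.1]},
    {"gripper": 1, "linear": [0, 0.001, 0.0006], "delta_rot": [0, 0, -0.2]},
    {"gripper": 1, "linear": [0, 0.001, 0.0004], "delta_rot": [0, 0, -0.3]},
    {"gripper": 1, "linear": [0, 0.001, 0.0002], "delta_rot": [0, 0, -0.4]}
  ]
}}

```text
clock: 10.7
position: [0.5458, -0.0275, 0.093]
ee_rot: [0.001, 0.419, 0.908, 0.0]
contact_force: [2.2, 2.2, 0.7]
width: 0.011
gripper_force: 50.5
```

```bash
python3 st.py
```

```text
10.7 [ 0.5458 -0.0275  0.093 ] yaw 0.7052 F [2.16 2.19 0.65] M [ 0.375 -0.29   0.044] w 0.011 50.5 q6 -0.883
```

Emit:
{"op": "send_rows", "data": {
  "increments": [
    {"gripper": 1, "linear": [0, 0, -0.0002], "delta_rot": [0, 0, -0.1]},
    {"gripper": 1, "linear": [0, 0, -0.0004], "delta_rot": [0, 0, -0.2]},
    {"gripper": 1, "linear": [0, 0, -0.0006], "delta_rot": [0, 0, -0.3]},
    {"gripper": 1, "linear": [0, 0, -0.0008], "delta_rot": [0, 0, -0.4]}
  ]
}}

```text
clock: 11.1
position: [0.5458, -0.0275, 0.0922]
ee_rot: [0.001, 0.591, 0.806, 0.0]
contact_force: [1.9, 3.2, 1.3]
width: 0.011
gripper_force: 50.6
```

```bash
python3 st.py
```

```text
11.1 [ 0.5458 -0.0275  0.0922] yaw 0.3052 F [1.92 3.21 1.26] M [ 0.355 -0.323  0.053] w 0.011 50.6 q6 -0.483
```

Emit:
{"op": "send_rows", "data": {
  "increments": [
    {"gripper": 1, "linear": [0, 0, -0.0002], "delta_rot": [0, 0, -0.1]},
    {"gripper": 1, "linear": [0, 0, -0.0004], "delta_rot": [0, 0, -0.2]},
    {"gripper": 1, "linear": [0, 0, -0.0006], "delta_rot": [0, 0, -0.3]}
  ]
}}

```text
clock: 11.4
position: [0.5458, -0.0275, 0.0916]
ee_rot: [0.001, 0.705, 0.709, 0.0]
contact_force: [1.9, 1.8, 0.3]
width: 0.011
gripper_force: 50.6
```

```bash
python3 st.py
```

```text
11.4 [ 0.5458 -0.0275  0.0916] yaw 0.0051 F [1.85 1.78 0.3 ] M [ 0.427 -0.275  0.06 ] w 0.011 50.6 q6 -0.183
```

Emit:
{"op": "send_rows", "data": {
  "increments": [
    {"gripper": 1, "linear": [0, 0, -0.0002], "delta_rot": [0, 0, -0.1]},
    {"gripper": 1, "linear": [0, 0, -0.0004], "delta_rot": [0, 0, -0.2]}
  ]
}}

```text
clock: 11.6
position: [0.5458, -0.0275, 0.0912]
ee_rot: [0.001, 0.773, 0.635, 0.001]
contact_force: [1.8, 1.7, 0.7]
width: 0.0111
gripper_force: 50.6
```

```bash
python3 st.py
```

```text
11.6 [ 0.5458 -0.0275  0.0912] yaw -0.1949 F [1.77 1.69 0.69] M [ 0.472 -0.357  0.061] w 0.0111 50.6 q6 0.017
```

Emit:
{"op": "send_rows", "data": {
  "increments": [
    {"gripper": 1, "linear": [0, 0, -0.0002], "delta_rot": [0, 0, -0.1]},
    {"gripper": 1, "linear": [0, 0, -0.0004], "delta_rot": [0, 0, -0.2]}
  ]
}}

```text
clock: 11.8
position: [0.5458, -0.0274, 0.0908]
ee_rot: [0.0, 0.832, 0.555, 0.001]
contact_force: [1.6, 2.3, 1.8]
width: 0.0108
gripper_force: 50.6
```

```bash
python3 st.py; python3 - <<'E'
from h import *
I=[grab("scene"),grab("side")]
a=I[0]["pixels"][140:200,190:270]
cv2.imwrite("pics/gap.png",cv2.resize(a,(800,600),interpolation=cv2.INTER_CUBIC))
E
```

```text
11.8 [ 0.5458 -0.0274  0.0908] yaw -0.395 F [1.57 2.3  1.8 ] M [ 0.517 -0.285  0.061] w 0.0108 50.6 q6 0.217
```

View pics/gap.png

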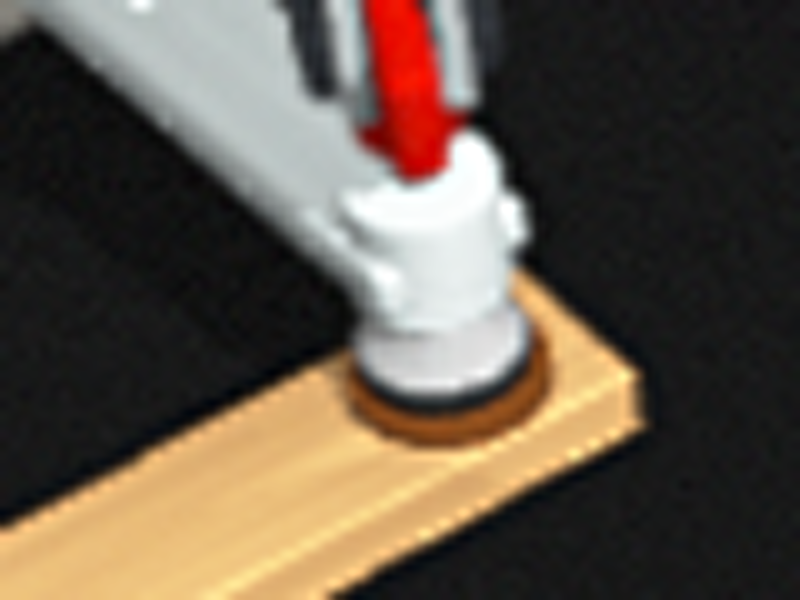

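The sole is now just above the cork, well inside its rim, and Mz is steady at 0.06 N m, so turning is still free. I continue in small steps.

Emit:
{"op": "send_rows", "data": {
  "increments": [
    {"gripper": 1, "linear": [0, 0, -0.0002], "delta_rot": [0, 0, -0.1]},
    {"gripper": 1, "linear": [0, 0, -0.0004], "delta_rot": [0, 0, -0.2]}
  ]
}}

```text
clock: 12.1
position: [0.5458, -0.0274, 0.0904]
ee_rot: [0.0, 0.883, 0.47, 0.001]
contact_force: [2.7, 2.4, 1.4]
width: 0.011
gripper_force: 50.5
```

```bash
python3 st.py
```

```text
12.1 [ 0.5458 -0.0274  0.0904] yaw -0.5925 F [2.69 2.36 1.39] M [ 0.514 -0.438  0.018] w 0.011 50.5 q6 0.415
```

Emit:
{"op": "send_rows", "data": {
  "increments": [
    {"gripper": 1, "linear": [0, 0, -0.0002], "delta_rot": [0, 0, -0.1]},
    {"gripper": 1, "linear": [0, 0, -0.0004], "delta_rot": [0, 0, -0.2]}
  ]
}}

```text
clock: 12.3
position: [0.5459, -0.0274, 0.0901]
ee_rot: [0.0, 0.925, 0.379, 0.001]
contact_force: [3.1, 3.2, 2.3]
width: 0.0109
gripper_force: 50.6
```

```bash
python3 st.py
```

```text
12.3 [ 0.5459 -0.0274  0.0901] yaw -0.7925 F [3.14 3.21 2.28] M [ 0.502 -0.426  0.018] w 0.0109 50.6 q6 0.615
```

Emit:
{"op": "send_rows", "data": {
  "increments": [
    {"gripper": 1, "linear": [0, 0, -0.0002], "delta_rot": [0, 0, -0.1]},
    {"gripper": 1, "linear": [0, 0, -0.0004], "delta_rot": [0, 0, -0.2]}
  ]
}}

```text
clock: 12.5
position: [0.5459, -0.0274, 0.0897]
ee_rot: [0.0, 0.958, 0.285, 0.001]
contact_force: [2.4, 1.6, 1.1]
width: 0.0111
gripper_force: 50.6
```

```bash
python3 st.py
```

```text
12.5 [ 0.5459 -0.0274  0.0897] yaw -0.9925 F [2.37 1.59 1.06] M [ 0.524 -0.372  0.088] w 0.0111 50.6 q6 0.815
```

Emit:
{"op": "send_rows", "data": {
  "increments": [
    {"gripper": 1, "linear": [0, 0, -0.0002], "delta_rot": [0, 0, -0.1]},
    {"gripper": 1, "linear": [0, 0, -0.0004], "delta_rot": [0, 0, -0.2]}
  ]
}}

```text
clock: 12.7
position: [0.5459, -0.0274, 0.0893]
ee_rot: [0.0, 0.982, 0.188, 0.001]
contact_force: [2.1, 1.5, 0.8]
width: 0.0111
gripper_force: 50.6
```

```bash
python3 st.py
```

```text
12.7 [ 0.5459 -0.0274  0.0893] yaw -1.1926 F [2.09 1.46 0.85] M [ 0.545 -0.424  0.006] w 0.0111 50.6 q6 1.015
```

```bash
cat > avg.py <<'E'
from h import *
import sys
m=[];e=[]
for k in range(5):
    s=get_state(); m.append(s["moment"][2]); e.append(s["effort"][5]); optics.get_image("wrist")
print(round(s["clock"],2),s["position"].round(4),"q6",s["qpos"][5].round(4),"Mz",np.round(m,3),round(np.mean(m),3),"eff",np.round(e,4),"Fz",s["contact_force"].round(1))
E
python3 avg.py
```

```text
12.9 [ 0.5459 -0.0275  0.0893] q6 1.0102 Mz [ 0.006 -0.081 -0.033 -0.064 -0.042] -0.043 eff [-0.7584  0.2114  0.3602  0.0505 -0.0297] Fz [3.7 2.2 0.2]
```

Emit:
{"op": "send_rows", "data": {
  "increments": [
    {"gripper": 1, "linear": [0, 0, -0.0002], "delta_rot": [0, 0, -0.1]},
    {"gripper": 1, "linear": [0, 0, -0.0004], "delta_rot": [0, 0, -0.2]}
  ]
}}

```text
clock: 13.15
position: [0.5459, -0.0275, 0.0889]
ee_rot: [0.0, 0.996, 0.089, 0.001]
contact_force: [3.4, 1.8, 0.7]
width: 0.011
gripper_force: 50.5
```

```bash
python3 avg.py
```

```text
13.35 [ 0.5459 -0.0275  0.0889] q6 1.2103 Mz [ 0.082 -0.015 -0.078 -0.037  0.024] -0.005 eff [-0.7719  0.2086  0.3613  0.0523 -0.0307] Fz [3.7 3.  0.4]
```

```bash
echo 'print("eff6",s["effort"][5].round(4),"qd6",s["qd"][5].round(4))' >> st.py; python3 st.py
```

```text
13.4 [ 0.5458 -0.0275  0.089 ] yaw -1.3885 F [ 4.74  2.88 -1.33] M [ 0.581 -0.776 -0.016] w 0.0114 50.4 q6 1.211
eff6 -0.0376 qd6 0.0057
```

Emit:
{"op": "send_rows", "data": {
  "increments": [
    {"gripper": 1, "linear": [0, 0, -0.0001], "delta_rot": [0, 0, -0.05]},
    {"gripper": 1, "linear": [0, 0, -0.0002], "delta_rot": [0, 0, -0.1]},
    {"gripper": 1, "linear": [0, 0, -0.0003], "delta_rot": [0, 0, -0.15]},
    {"gripper": 1, "linear": [0, 0, -0.0004], "delta_rot": [0, 0, -0.2]}
  ]
}}

```text
clock: 13.8
position: [0.5458, -0.0275, 0.0886]
ee_rot: [0.0, 1.0, -0.01, 0.001]
contact_force: [4.1, 2.3, -0.5]
width: 0.0111
gripper_force: 50.4
```

```bash
python3 st.py
```

```text
13.8 [ 0.5458 -0.0275  0.0886] yaw -1.5906 F [ 4.08  2.3  -0.46] M [ 0.605 -0.836  0.072] w 0.0111 50.4 q6 1.413
eff6 -0.3495 qd6 0.4945
```

Emit:
{"op": "send_rows", "data": {
  "increments": [
    {"gripper": 1, "linear": [0, 0, -0.0001], "delta_rot": [0, 0, -0.05]},
    {"gripper": 1, "linear": [0, 0, -0.0002], "delta_rot": [0, 0, -0.1]},
    {"gripper": 1, "linear": [0, 0, -0.0003], "delta_rot": [0, 0, -0.15]},
    {"gripper": 1, "linear": [0, 0, -0.0004], "delta_rot": [0, 0, -0.2]}
  ]
}}

```text
clock: 14.2
position: [0.5459, -0.0275, 0.0882]
ee_rot: [0.0, 0.994, -0.11, 0.001]
contact_force: [5.0, 1.3, -0.4]
width: 0.011
gripper_force: 50.5
```

```bash
python3 st.py
```

```text
14.2 [ 0.5459 -0.0275  0.0882] yaw -1.7905 F [ 5.02  1.32 -0.36] M [ 0.585 -0.839  0.139] w 0.011 50.5 q6 1.613
eff6 -0.3158 qd6 0.4958
```

Emit:
{"op": "send_rows", "data": {
  "increments": [
    {"gripper": 1, "linear": [0, 0, 0], "delta_rot": [0, 0, -0.02]}
  ]
}}

```text
clock: 14.3
position: [0.5459, -0.0275, 0.0882]
ee_rot: [0.0, 0.993, -0.119, 0.001]
contact_force: [4.8, 2.4, 0.3]
width: 0.011
gripper_force: 50.4
```

```bash
python3 st.py
```

```text
14.3 [ 0.5459 -0.0275  0.0882] yaw -1.8097 F [4.8  2.39 0.26] M [ 0.602 -0.834  0.113] w 0.011 50.4 q6 1.632
eff6 0.041 qd6 0.1813
```

Emit:
{"op": "send_rows", "data": {
  "increments": [
    {"gripper": 1, "linear": [0, 0, -0.0001], "delta_rot": [0, 0, -0.02]}
  ]
}}

```text
clock: 14.4
position: [0.5459, -0.0275, 0.0882]
ee_rot: [0.0, 0.992, -0.129, 0.001]
contact_force: [4.9, 2.5, 0.5]
width: 0.0113
gripper_force: 50.5
```

```bash
python3 st.py
```

```text
14.4 [ 0.5459 -0.0275  0.0882] yaw -1.8292 F [4.9  2.46 0.46] M [ 0.545 -0.84   0.057] w 0.0113 50.5 q6 1.651
eff6 -0.0605 qd6 0.1966
```

Emit:
{"op": "send_rows", "data": {
  "increments": [
    {"gripper": 1, "linear": [0, 0, 0], "delta_rot": [0, 0, -0.02]}
  ]
}}

```text
clock: 14.5
position: [0.5459, -0.0275, 0.0881]
ee_rot: [0.0, 0.99, -0.139, 0.001]
contact_force: [4.5, 1.9, -0.4]
width: 0.0111
gripper_force: 50.4
```

```bash
python3 st.py
```

```text
14.5 [ 0.5459 -0.0275  0.0881] yaw -1.8492 F [ 4.48  1.92 -0.36] M [ 0.601 -0.849  0.12 ] w 0.0111 50.4 q6 1.671
eff6 -0.0605 qd6 0.1967
```

Emit:
{"op": "send_rows", "data": {
  "increments": [
    {"gripper": 1, "linear": [0, 0, 0], "delta_rot": [0, 0, -0.02]}
  ]
}}

```text
clock: 14.6
position: [0.5459, -0.0275, 0.0881]
ee_rot: [0.0, 0.989, -0.149, 0.001]
contact_force: [4.1, 1.3, 0.4]
width: 0.011
gripper_force: 50.4
```

```bash
python3 st.py
```

```text
14.6 [ 0.5459 -0.0275  0.0881] yaw -1.8692 F [4.1  1.31 0.38] M [ 0.533 -0.939  0.194] w 0.011 50.4 q6 1.691
eff6 -0.0575 qd6 0.1954
```

Emit:
{"op": "send_rows", "data": {
  "increments": [
    {"gripper": 1, "linear": [0, 0, -0.0001], "delta_rot": [0, 0, -0.02]}
  ]
}}

```text
clock: 14.7
position: [0.5459, -0.0275, 0.0881]
ee_rot: [-0.0, 0.987, -0.159, 0.001]
contact_force: [4.9, 2.5, 0.4]
width: 0.0111
gripper_force: 50.5
```

```bash
python3 st.py
```

```text
14.7 [ 0.5459 -0.0275  0.0881] yaw -1.8892 F [4.91 2.5  0.39] M [ 0.553 -0.796  0.114] w 0.0111 50.5 q6 1.711
eff6 -0.0515 qd6 0.1959
```

Emit:
{"op": "send_rows", "data": {
  "increments": [
    {"gripper": 1, "linear": [0, 0, 0], "delta_rot": [0, 0, -0.02]}
  ]
}}

```text
clock: 14.8
position: [0.5459, -0.0275, 0.0881]
ee_rot: [0.0, 0.986, -0.168, 0.001]
contact_force: [4.2, 2.0, -0.1]
width: 0.011
gripper_force: 50.4
```

```bash
python3 st.py
```

```text
14.8 [ 0.5459 -0.0275  0.0881] yaw -1.9091 F [ 4.23  1.98 -0.13] M [ 0.606 -0.813  0.084] w 0.011 50.4 q6 1.731
eff6 -0.0502 qd6 0.1988
```

Emit:
{"op": "send_rows", "data": {
  "increments": [
    {"gripper": 1, "linear": [0, 0, 0], "delta_rot": [0, 0, -0.02]}
  ]
}}

```text
clock: 14.9
position: [0.5459, -0.0275, 0.088]
ee_rot: [-0.0, 0.984, -0.178, 0.001]
contact_force: [5.1, 2.5, 0.0]
width: 0.0107
gripper_force: 50.4
```

```bash
python3 st.py
```

```text
14.9 [ 0.5459 -0.0275  0.088 ] yaw -1.9292 F [5.06 2.48 0.  ] M [ 0.611 -0.843  0.115] w 0.0107 50.4 q6 1.751
eff6 -0.0458 qd6 0.1978
```

Emit:
{"op": "send_rows", "data": {
  "increments": [
    {"gripper": 1, "linear": [0, 0, -0.0001], "delta_rot": [0, 0, -0.02]}
  ]
}}

```text
clock: 15.0
position: [0.5459, -0.0275, 0.088]
ee_rot: [-0.0, 0.982, -0.188, 0.001]
contact_force: [4.2, 1.9, 1.2]
width: 0.0112
gripper_force: 50.5
```

```bash
python3 st.py
```

```text
15.0 [ 0.5459 -0.0275  0.088 ] yaw -1.9491 F [4.17 1.85 1.21] M [ 0.622 -0.806  0.162] w 0.0112 50.5 q6 1.771
eff6 -0.0413 qd6 0.1987
```

Effort on joint 6 rises about 0.0037 N m per 0.02 rad, matching the expected bearing slope. Mean Mz is also up about 0.07 N m, so the foot bears about 6 N. Stop, let go and rise.

Emit:
{"op": "send_rows", "data": {
  "increments": [
    {"gripper": 1, "linear": [0, 0, 0], "delta_rot": [0, 0, 0]},
    {"gripper": -1, "linear": [0, 0, 0], "delta_rot": [0, 0, 0]},
    {"gripper": -1, "linear": [0, 0, 0], "delta_rot": [0, 0, 0]},
    {"gripper": -1, "linear": [0, 0, 0], "delta_rot": [0, 0, 0]},
    {"gripper": -1, "linear": [0, 0, 0], "delta_rot": [0, 0, 0]},
    {"gripper": -1, "linear": [0, 0, 0], "delta_rot": [0, 0, 0]},
    {"gripper": -1, "linear": [0, 0, 0], "delta_rot": [0, 0, 0]}
  ]
}}

```text
clock: 15.7
position: [0.5449, -0.0275, 0.0877]
ee_rot: [0.0, 0.982, -0.189, -0.0]
contact_force: [-0.0, -0.5, -0.2]
width: 0.0857
gripper_force: 0.0
```

Emit:
{"op": "send_rows", "data": {
  "increments": [
    {"gripper": -1, "linear": [0, 0, 0.02], "delta_rot": [0, 0, 0]},
    {"gripper": -1, "linear": [0, 0, 0.05], "delta_rot": [0, 0, 0]},
    {"gripper": -1, "linear": [0, 0, 0.09], "delta_rot": [0, 0, 0]},
    {"gripper": -1, "linear": [0, 0, 0.13], "delta_rot": [0, 0, 0]},
    {"gripper": -1, "linear": [-0.02, 0, 0.16], "delta_rot": [0, 0, 0]},
    {"gripper": -1, "linear": [-0.06, 0, 0.18], "delta_rot": [0, 0, 0]},
    {"gripper": -1, "linear": [-0.1, 0, 0.18], "delta_rot": [0, 0, 0]},
    {"gripper": -1, "linear": [-0.1, 0, 0.18], "delta_rot": [0, 0, 0]}
  ]
}}

```text
clock: 16.5
position: [0.4401, -0.0269, 0.2685]
ee_rot: [0.0, 0.982, -0.189, -0.001]
contact_force: [0.4, -0.5, 0.1]
width: 0.0856
gripper_force: 0.0
```

```bash
python3 - <<'E'
from h import *
I=[grab("scene"),grab("side")]
a=I[0]["pixels"][135:215,185:265]; b=I[1]["pixels"][300:420,280:440]
cv2.imwrite("pics/fin.png",np.hstack([cv2.resize(a,(400,400),interpolation=cv2.INTER_CUBIC),cv2.resize(b,(400,400))]))
E
python3 st.py
```

```text
16.6 [ 0.4447 -0.0275  0.2682] yaw -1.9512 F [0.12 0.01 0.09] M [-0.003 -0.03   0.03 ] w 0.0857 0.0 q6 1.733
eff6 -0.0046 qd6 0.0001
```

View pics/fin.png

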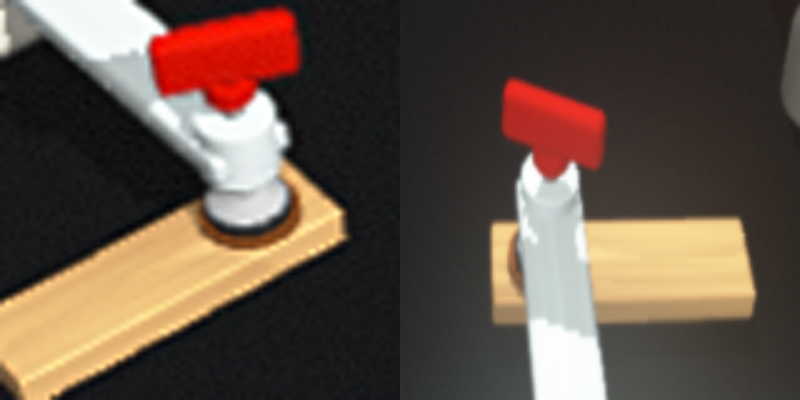

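The picture shows the sole seated on the cork at (248,225), with an even rim around it and the board flat. I'm handing it in.

```bash
python3 -c "
from rig import sign_off
print(sign_off())"
```

```text
the job is handed in; nothing more can be done
None
```

The board lies flat with its cork spot centred under the foot; the foot is screwed down to bear on it at roughly 6 N (estimated from wrist moment and joint effort) and released, and the job was handed in at about 17 s with no verdict returned.

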